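# Mix a dressing cup and lock it in the delivery carrier

## Task

Take the lidded steel cup out of its leaning holder, press it upright onto the mixer's sprung pad until the pad is fully down and keep it down for a good second. Then stand the cup upright on the bottom of the delivery carrier's pocket, without dropping it, and let go, and swing the carrier's keeper bar over it until the bar is fully home in its catch. Leave the jar, the oil bottle and the spoon where they are.

Things in the scene. Friction and masses are not known exactly. Their poses are not given: they have to be found in the camera images.
- cup: Closed round cup, plain steel with a flat white lid: 60 mm diameter, 130 mm tall (the top 14 mm is the lid, same diameter), about 0.35 kg. Origin at the centre of its underside, z axis along the cup toward the lid. At the start it stands in the holder's pocket, leaning 30 degrees from vertical, its lid toward the robot
- holder: Dark steel cup holder fixed to the table, base plate 130 x 92 mm, origin at the centre of its underside. Its square pocket (66 mm inside, 4 mm walls, 58 mm deep) leans 30 degrees toward the holder's -x side, so the pocket axis is (-0.5, 0, 0.866) in the holder's frame; the cup slides out along it, standing 72 mm proud of the pocket
- pocket (a point): Centre of the floor of the holder's pocket, 36 mm above the table; axes parallel to the holder's (not leaning)
- mixer: Low square press-to-run mixer, 120 x 120 mm white housing fixed to the table, 56 mm tall, with a round black rubber pad (86 mm diameter) on top inside a black guard ring (92 mm inner, 108 mm outer diameter, 70 mm high). Origin at the centre of its underside, z up
- pad_top (a point): Centre of the pad's upper face, 74 mm above the table when free; it moves down with the pad
- pad (a joint): How far the mixer's pad is pressed down, 0 (free) to 0.010 m (fully down); the spring starts to yield at 6 N and takes 12 N when fully down
- carrier: Fixed delivery carrier, black plastic base plate 210 (x) x 110 (y) x 6 mm, origin at the centre of its underside. In its middle a square black pocket, 72 mm inside, 3 mm walls, top edge 51 mm above the table. A 16 mm round steel hinge post at x = +85 mm and a catch post (16 mm wide, 164 mm high, a sideways fork open toward -y) at x = -87 mm stand over it, so lower the cup gripped across y
- well (a point): Centre of the floor of the carrier's pocket, 6 mm above the table: where the centre of the cup's underside belongs. Axes parallel to the carrier's
- latch (a joint): Angle of the keeper bar in rad: 0 when closed, lying along the carrier's -x axis over the pocket and home in the catch; it grows as the bar swings level toward the carrier's -y side, up to 2.1. It stays where it is left; about 1 N at the knob moves it
- latch_hinge (a point): Point on the bar's upright hinge axis, 152 mm above the table (the bar's mid-height). The bar is dark steel, 184 mm long, 14 mm wide, 12 mm thick (146 to 158 mm above the table, clear of the cup)
- latch_knob (a point): The bar's upright black round knob, 18 mm diameter, rising 50 mm from the bar's top (158 to 208 mm above the table), 130 mm from the hinge axis; this point is on the knob's axis 183 mm above the table
- jar: Bystander: glass jar with a steel cap, 72 mm diameter, 95 mm tall, origin at the centre of its underside
- oil: Bystander: green glass oil bottle, 64 mm diameter, 200 mm tall, origin at the centre of its underside
- spoon: Bystander: steel spoon 200 mm long lying on the table, origin under its middle
There are look-alikes about, which are no part of the job. What is shaped like the cup but purple is not meant.

How it is judged:
By the outcome, as a careful person would: the job done as asked, in the order asked, and still so for the second after the job is handed in, with the robot touching nothing.
It also fails if it takes over 64 s, if anything falls off the work surface, if the arm or the gripper's body presses on something with over 40 N, if the wrist force passes 120 N, or if a joint passes its speed limit or range.

## Robot

A 6-joint arm with a two-finger parallel gripper is mounted at the origin on the work surface. World frame = base frame: x ahead of the robot, y to its left, z up, the work surface at z = 0. Lengths are in m, angles in rad, forces in N, time in s.
With the tool pointing down it reaches from about 0.225 to 0.875 m from the base axis. Payload 3.4 kg.
Tool frame: the origin (TCP) lies on the centre line of the jaws, within the pads' length; the fingertips stand 17 mm ahead of it and the grasp point (between the pads) lies 2 mm behind it (nose_length is the distance from the TCP to the fingertips, in m); z points along the fingers, y is the line along which they close (so a half turn about z gives the same grasp; the last joint's range is limited). The gripper opens to 85 mm and grips with 20 to 120 N. Pads are 22 mm wide; open, the fingers measure 114 mm over their backs; the gripper's body (76 mm by 85 mm) begins 54 mm behind the grasp point. The pads swing forward as they close: fully open they stand 13 mm farther back than shut.
Start: joints at [-1.405, 0.276, 1.505, -0, 1.361, -0.121], TCP at [0.163, -0.552, 0.248] pointing down, gripper open.
Joint ranges: [-2.89, 2.89], [-0.75, 2.08], [0.22, 2.7], [-1.18, 4.32], [0.11, 2.71], [-2.7, 2.7]. Speed limits (rad/s): [2.57, 2.57, 3.14, 3.14, 3.14, 3.14].

## Interface

Orientations are given as a unit quaternion [w, x, y, z].
In Python, from rig import get_state, get_image, sign_off, find_in, place_of, nose_length gives the robot as it stands.
- The arm moves only by the tool apply_moves, never from a script. Its argument "deltas" is one flat list of numbers, 5 for each row, row after row: the finger opening in mm, from 0 to 85.4, then the shift along the tool's x, y, z in mm, then the turn about the tool's z in degrees. A call has 1 to 12 rows; each row is the pose to reach, as a shift and turn from the pose commanded when the call began, along the tool's axes at that moment; what a row does not reach only later rows make up. A row lasts 1/12 s, in which the tool goes at most 41.7 mm and 7.16 degrees, less where a joint would pass 70% of its speed; a pose out of reach is approached as far as the arm can. A call with a gripper value outside its range is refused whole. The fingers move at their own pace and stop on an object; "squeeze" is the grip in N (left out, the last holds). Time passes only in rows, so rows that repeat a pose let the fingers close. It gives the time, the measured TCP pose, the force, the opening and the grip force at its end, in the units of the state.
- get_state(): the state, without advancing time (a new reading comes with each control period).
- get_image(name): name is "side" or "top" or "wrist"; returns a dict with "frame" (400x640x3 uint8, red, green, blue), "K" (3x3 intrinsics, pixels), "position" and "orientation" of the camera in the world. Camera axes: x right, y down, z forward; pixel columns grow to the right and rows downward; lengths in m; the calibration is good to about 2 mm. A picture is of the moment at which its call begins. There is no depth.
- sign_off(): hands the job in; it is judged then, once.
Trained networks look in a picture, given as the dict that the camera call returned (one of the last four; its "shot" number tells which), for a name from the list of things; names that differ only in an ending like _2 or _b are one class to them, and where a whole thing is asked for, a point or a joint stands for the part that bears it (a point fixed in the world has none). Each returns a list of dicts, best first, with "score" (0 to 1); they miss things now and then, are a little off and sometimes report something else, mostly with a low value. They report only what shows in the picture. A call takes as long as a camera call. They do not tell look-alikes from the thing itself.
- find_in(query, picture): "point" ([column, row] in pixels, amid what is visible of it).
- place_of(query, picture): "point" ([column, row] in pixels: a listed point, or the origin of a listed thing).
The state is a dict: "clock": time; "qpos": joint angles; "qd": joint speeds; "effort": joint torques, N m; "position": TCP position; "ee_rot": TCP orientation; "contact_force": force on the tool from outside, world axes, zero at the start; "moment": the same for the moment, N m; "width": finger opening in m; "gripper_force": force on a finger pad.
Only numpy, scipy, OpenCV 4.12 (cv2) and the standard library are available. Lean on these libraries where they do the work, as an engineer would, in place of code of your own. Each camera call takes 0.05 s, during which the arm holds its last target. There are 200 camera calls.

## Working session

There is one attempt and no reset: what is moved stays moved. The work goes in short steps, Python scripts to look and compute and a tool call to move; the robot and the scene stay as the last step left them, time stands still between calls to the robot, and variables do not carry over. Pictures are saved under pics/ and viewed, at most 10 in all, crops included, and the job is handed in when it is done.

Besides the shell and the picture viewer there is one more tool, called as a command line: name --argument value ..., lists and objects as JSON in quotes. apply_moves: Moves the arm, as the interface text tells. Its arguments: {"type":"object","properties":{"deltas":{"type":"array"},"squeeze":{"type":"number"}},"required":["deltas"]}

```bash
ls; mkdir -p pics; cat > h.py <<'E'
import numpy as np, cv2
from scipy.spatial.transform import Rotation as R
from rig import *
def rot(q): return R.from_quat([q[1],q[2],q[3],q[0]])
def ray(p,uv):
    d=np.linalg.inv(p['K'])@[uv[0],uv[1],1.]; d=rot(p['orientation']).apply(d); return np.array(p['position']),d/np.linalg.norm(d)
def atz(p,uv,z):
    o,d=ray(p,uv); return o+d*(z-o[2])/d[2]
def tri(obs):
    A=np.zeros((3,3));b=np.zeros(3)
    for p,uv in obs:
        o,d=ray(p,uv);M=np.eye(3)-np.outer(d,d);A+=M;b+=M@o
    x=np.linalg.solve(A,b); return x
def proj(p,X):
    c=rot(p['orientation']).inv().apply(np.array(X)-p['position']); u=p['K']@c; return u[:2]/u[2]
def save(p,n,crop=None,s=1):
    f=cv2.cvtColor(p['frame'],cv2.COLOR_RGB2BGR)
    if crop: f=f[crop[1]:crop[3],crop[0]:crop[2]]
    cv2.imwrite('pics/'+n,cv2.resize(f,None,fx=s,fy=s,interpolation=cv2.INTER_CUBIC))
E
python3 - <<'E'
from h import *
np.set_printoptions(precision=4,suppress=True)
t=get_image('top');s=get_image('side')
print(get_state())
c=np.vstack([t['frame'],s['frame']]); cv2.imwrite('pics/a.png',cv2.resize(c,None,fx=.75,fy=.75)[:,:,::-1])
for n,p in(('top',t),('side',s)):
    print(n,p['position'],p['orientation'],p['K'][0])
    for q in ['cup','holder','pocket','mixer','pad_top','carrier','well','latch_hinge','latch_knob','jar','oil','spoon']:
        r=place_of(q,p); print(q,[(np.round(x['point'],1).tolist(),round(x['score'],2)) for x in r[:4]], atz(p,r[0]['point'],{'pocket':.036,'pad_top':.074,'well':.006,'latch_hinge':.152,'latch_knob':.183}.get(q,0)) if r else '')
E
```

```text
pics
{'clock': 0.1, 'qpos': array([-1.405 ,  0.2766,  1.506 ,  0.    ,  1.3607, -0.121 ]), 'qd': array([ 0.0007, -0.0013, -0.0021, -0.0005, -0.0004, -0.0009]), 'effort': array([  0.0018, -41.7701, -24.6405,  -0.0001,   0.0058,   0.    ]), 'position': array([ 0.1626, -0.5511,  0.2475]), 'ee_rot': array([-0.0008,  0.9897,  0.1429, -0.    ]), 'contact_force': array([-0.1813, -0.4579, -0.2827]), 'moment': array([-0.0107,  0.0114, -0.0328]), 'gripper_force': 0.0, 'width': 0.08548001848992033}
top [0.3964 0.0519 1.4244] [-0.0278  0.7108 -0.7022  0.03  ] [501.2225   0.     317.6763]
cup [([270.7, 294.3], 0.91), ([198.5, 222.3], 0.88), ([233.7, 195.8], 0.65)] [0.2466 0.1768 0.    ]
holder [([241.3, 201.5], 0.87)] [0.5068 0.2657 0.    ]
pocket [([236.9, 191.9], 0.9)] [0.5307 0.2732 0.036 ]
mixer [([328.2, 191.9], 0.78), ([229.4, 139.9], 0.47)] [0.5374 0.0184 0.    ]
pad_top [([324.2, 187.3], 0.7)] [0.5425 0.0311 0.074 ]
carrier [([402.4, 210.8], 0.71)] [ 0.486  -0.1935  0.    ]
well [([403.1, 211.8], 0.69)] [ 0.4828 -0.1945  0.006 ]
latch_hinge [([419.7, 175.3], 0.62)] [ 0.568  -0.2118  0.152
[... 404 characters left out ...]
3 -0.    ]
holder [([242.2, 291.6], 0.68)] [0.4959 0.2752 0.    ]
pocket [([234.0, 275.0], 0.92)] [0.5167 0.2736 0.036 ]
mixer [([318.0, 215.2], 0.6), ([183.1, 242.5], 0.53)] [0.5368 0.0281 0.    ]
pad_top [([318.3, 192.6], 0.86)] [0.5372 0.0249 0.074 ]
carrier [([401.1, 180.2], 0.72)] [ 0.4774 -0.1945  0.    ]
well [([400.3, 177.8], 0.56)] [ 0.4808 -0.1944  0.006 ]
latch_hinge [([387.6, 115.9], 0.68)] [ 0.5483 -0.2048  0.152 ]
latch_knob [([424.4, 81.7], 0.66), ([242.0, 291.4], 0.33)] [ 0.5491 -0.3327  0.183 ]
jar [([240.5, 191.5], 0.72), ([235.4, 273.1], 0.7)] [0.7209 0.1121 0.    ]
oil [([302.3, 161.9], 0.71)] [ 0.6942 -0.0635  0.    ]
spoon [([183.4, 240.2], 0.66)] [0.6902 0.2911 0.    ]
```

View pics/a.png

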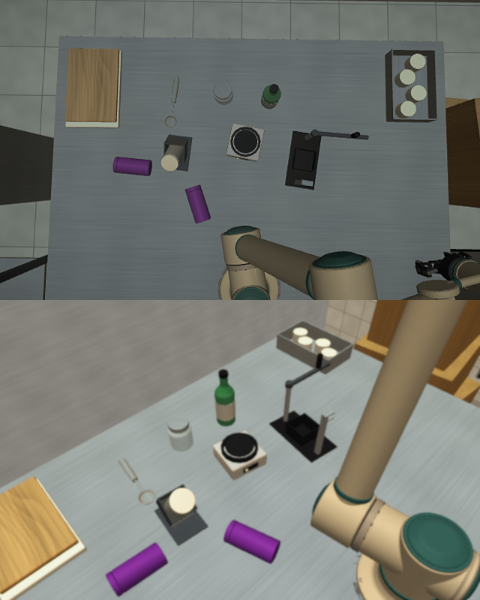

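The candidates for the cup, as full-frame pixels:
- Steel with a white lid, leaning in the holder: top (234,196), side (236,273).
- Purple cups lying on the table: top (270,294) and (198,222).
- White-lidded items in the crate at top right.

The one in the holder fits the description: plain steel, and leaning in the holder. I'll confirm it in an enlarged crop.

```bash
python3 - <<'E'
from h import *
np.set_printoptions(precision=4,suppress=True)
t=get_image('top');s=get_image('side')
Z={'pocket':.036,'pad_top':.074,'well':.006,'latch_hinge':.152,'latch_knob':.183,'holder':0,'mixer':0,'carrier':0}
for q in Z:
    a=place_of(q,t);b=place_of(q,s)
    if a and b: X=tri([(t,a[0]['point']),(s,b[0]['point'])]); print(q,X,'known z',Z[q],'resid',proj(t,X)-a[0]['point'],proj(s,X)-b[0]['point'])
save(t,'t1.png',(205,165,275,235),6)
save(s,'s1.png',(190,235,290,335),5)
i1=cv2.imread('pics/t1.png');i2=cv2.imread('pics/s1.png')
c=t['frame'][155:260,290:500,::-1]; c=cv2.resize(c,None,fx=3.8,fy=3.8,interpolation=cv2.INTER_CUBIC); cv2.imwrite('pics/c1.png',c)
h=min(400,1000); cv2.imwrite('pics/hold.png',np.hstack([cv2.resize(i1,(400,400)),cv2.resize(i2,(400,400))]))
E
```

```text
pocket [0.5259 0.2723 0.0314] known z 0.036 resid [1.0533 0.872 ] [-1.9157 -0.0585]
pad_top [0.5328 0.0311 0.0834] known z 0.074 resid [-0.0954 -0.0993] [0.171  0.0101]
well [ 0.4796 -0.1956  0.0006] known z 0.006 resid [-0.2284 -0.2903] [0.4303 0.0255]
latch_hinge [ 0.5643 -0.215   0.1388] known z 0.152 resid [1.6853 2.0929] [-2.9719 -0.1843]
latch_knob [ 0.551  -0.3403  0.1734] known z 0.183 resid [-0.1591 -0.2022] [0.2725 0.0058]
holder [ 0.5045  0.2719 -0.0207] known z 0 resid [-0.6831 -0.5633] [1.2488 0.0148]
mixer [ 0.5375  0.0295 -0.0019] known z 0 resid [0.0014 0.0015] [-0.0026 -0.0002]
carrier [ 0.4885 -0.2007 -0.0129] known z 0 resid [0.3362 0.4305] [-0.6336 -0.0417]
```

View pics/hold.png

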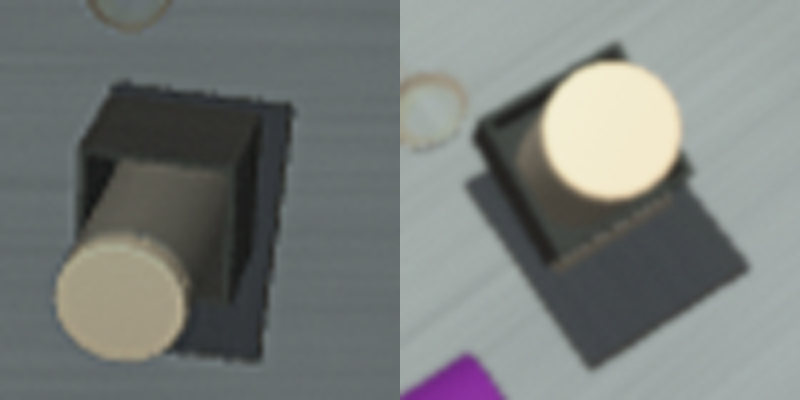

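View pics/c1.png

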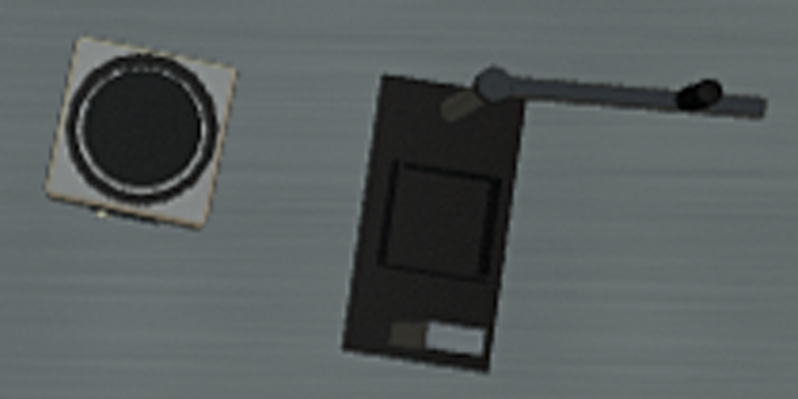

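The top view shows the steel cup with its cream-white lid leaning in the dark holder, with the lid centre at about (226,217). In the side view the lid centre is at about (243,267). This is the cup meant. The carrier's pocket is at about (405,213) in the top view, with the bar swung open to the right and the knob at (474,179). Next I'll fit poses from these corners.

```bash
cat > fit.py <<'E'
from h import *
from scipy.optimize import least_squares
np.set_printoptions(precision=4,suppress=True)
t=get_image('top');s=get_image('side')
H=lambda x,y:(205+x/5.714,165+y/5.714)
S=lambda x,y:(190+(x-400)/4,235+y/4)
C=lambda x,y:(290+x/3.8,155+y/3.8)
def fit(obs,x0):
    def f(v):
        r=R.from_euler('z',v[2])
        return np.concatenate([proj(p,r.apply(m)+[v[0],v[1],0])-uv for p,m,uv in obs])
    o=least_squares(f,x0,loss='soft_l1'); print(o.x,'yaw',np.degrees(o.x[2]),o.fun.reshape(-1,2).round(1).tolist()); return o.x
ax=np.array([-.5,0,.866]); 
for uv in [S(747,267),S(590,368),S(467,183)]: print(atz(s,uv,.006))
b=.006
lid=None
def hold(px):
    pk=np.array([px,0,.036]); l=pk+.13*ax
    return [(t,[.065,.046,b],H(112,85)),(t,[.065,-.046,b],H(295,103)),(t,[-.065,-.046,b],H(262,360)),(t,l,H(122,298)),
     (s,[-.065,-.046,b],S(747,267)),(s,[-.065,.046,b],S(590,368)),(s,[.065,.046,b],S(467,183)),(s,l,S(611,130))]
for px in(0,.01,.02,.03): fit(hold(px),[.5,.27,0])
W=.036
obs=[(t,[.105,.055,b],C(382,74)),(t,[-.105,.055,b],C(343,350)),(t,[-.105,-.055,b],C(490,373))]
for m,uv in zip([(W,W),(W,-W),(-W,-W),(-W,W)],[(398,162),(500,181),(487,278),(380,263)]): obs.append((t,[*m,.051],C(*uv)))
obs.append((t,[.085,0,.158],C(495,84)))
v=fit(obs,[.48,-.195,-.1])
h=R.from_euler('z',v[2]).apply([.085,0,0])[:2]+v[:2]; k=atz(t,C(703,92),.208); d=k[:2]-h
print('hinge',h,'knob',k,'r',np.linalg.norm(d),'ang', np.degrees(np.arctan2(d[1],d[0])-v[2]))
print('pad',atz(t,C(142,129),.07),[atz(p,place_of('pad_top',p)[0]['point'],.074) for p in(t,s)])
save(s,'s2.png',(290,60,450,230),3.5)
E
python3 fit.py
```

```text
[0.4268 0.2412 0.006 ]
[0.4368 0.3294 0.006 ]
[0.563 0.314 0.006]
[ 0.4997  0.2758 -0.1043] yaw -5.978132397999076 [[-0.3, -0.6], [-0.3, 0.0], [-0.3, 0.5], [-1.0, 7.8], [0.6, -2.5], [-0.5, -1.5], [-2.0, -1.6], [5.3, 3.9]]
[ 0.4991  0.2762 -0.1076] yaw -6.162724309789395 [[-0.4, -0.4], [-0.4, 0.3], [-0.5, 0.7], [-0.8, 4.1], [0.6, -2.0], [-0.6, -1.1], [-2.0, -1.4], [2.2, 0.4]]
[ 0.4969  0.2764 -0.1129] yaw -6.470319716806553 [[-0.3, 0.3], [-0.3, 1.2], [-0.8, 1.6], [-0.4, 1.1], [1.1, -1.1], [-0.3, -0.2], [-1.4, -0.9], [-0.2, -2.5]]
[ 0.4949  0.2761 -0.1169] yaw -6.7000912652610705 [[-0.2, 1.0], [-0.2, 2.0], [-0.8, 2.4], [0.1, -2.0], [1.8, -0.4], [0.3, 0.4], [-0.6, -0.5], [-2.3, -5.7]]
[ 0.4773 -0.1975 -0.1427] yaw -8.178084765366508 [[-0.3, -0.0], [-0.6, 0.4], [-0.7, 0.4], [1.2, 0.3], [0.3, -0.7], [0.1, -0.3], [2.2, -0.4], [-0.9, 0.4]]
hinge [ 0.5615 -0.2096] knob [ 0.5525 -0.3355  0.208 ] r 0.12621403186582558 ang -85.90858524406043
pad [0.5385 0.0224 0.07  ] [array([0.534 , 0.0307, 0.074 ]), array([0.5341, 0.0256, 0.074 ])]
```

View pics/s2.png

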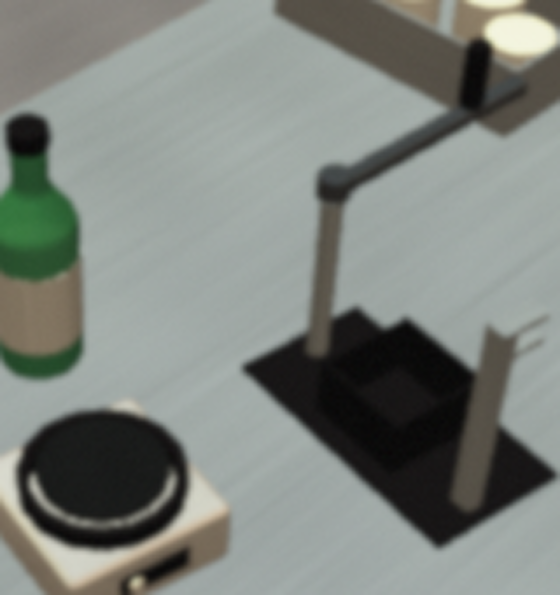

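```bash
cat >> h.py <<'E'
def go(P,yaw=None,st=None):
    """shift in tool axes (mm) and turn (deg) to world P, tool-x heading yaw (deg)"""
    st=st or get_state(); r=rot(st['ee_rot']); x=r.apply([1,0,0]); y0=np.degrees(np.arctan2(x[1],x[0]))
    sh=r.inv().apply(np.array(P)-st['position'])*1000
    tu=0 if yaw is None else -(yaw-y0)
    print('shift',sh.round(1),'turn',round(tu,2),'yaw now',round(y0,2),'n',np.linalg.norm(sh)/41.7)
E
python3 - <<'E'
from h import *
go([.4648,.2799,.25],-6.4)
E
```

```text
shift [ 525.  -712.    -1.8] turn 22.83 yaw now 16.43 n 21.21482697005482
```

apply_moves --deltas '[85,15,-20,-40,0,85,30,-41,-50,0,85,54,-73,-50,4,85,78,-106,-50,8,85,102,-138,-50,12,85,126,-171,-50,16,85,150,-203,-50,20,85,174,-236,-50,22.8,85,198,-268,-50,22.8,85,222,-301,-50,22.8,85,240,-325,-50,22.8,85,262,-356,-50,22.8]'

```text
clock: 3.4
position: [0.3134, -0.1349, 0.2987]
ee_rot: [0.001, 0.998, -0.056, 0.001]
contact_force: [1.9, 0.3, -0.1]
width: 0.0852
gripper_force: 0.0
```

```bash
python3 - <<'E'
from h import *
go([.4648,.2799,.25],-6.4)
E
```

```text
shift [ 104.1 -429.2   48.2] turn -0.01 yaw now -6.41 n 10.652602389569548
```

apply_moves --deltas '[85,10,-40,0,0,85,20,-79,0,0,85,29,-119,0,0,85,39,-158,0,0,85,48,-198,0,0,85,58,-237,0,0,85,67,-277,0,0,85,77,-316,10,0,85,86,-355,20,0,85,95,-392,35,0,85,104,-429,48,0,85,104,-429,48,0]'

```text
clock: 4.4
position: [0.4652, 0.2844, 0.2468]
ee_rot: [-0.001, 0.999, -0.053, -0.001]
contact_force: [0.4, -0.4, -0.2]
width: 0.0852
gripper_force: 0.0
```

```bash
python3 - <<'E'
from h import *
go([.4648,.2799,.1206],-6.4)
w=get_image('wrist'); 
P=np.array([.5145,.2743,.036]);r=R.from_euler('z',-6.4,degrees=True)
f=w['frame'].copy()
A=P+r.apply([-.5,0,.866])*.13
for k in range(40):
    a=k*np.pi/20; m=A+r.apply(.03*np.cos(a)*np.array([.866,0,.5])+.03*np.sin(a)*np.array([0,1,0])); cv2.circle(f,tuple(proj(w,m).astype(int)),2,(255,0,0),-1)
for x in(-1,1):
  for y in (-1,1):
    m=P+r.apply(.058*np.array([-.5,0,.866])+.033*x*np.array([.866,0,.5])+.033*y*np.array([0,1,0])); cv2.circle(f,tuple(proj(w,m).astype(int)),3,(0,255,0),-1)
cv2.imwrite('pics/w1.png',f[:,:,::-1])
E
```

```text
shift [  0.5   4.8 126.2] turn 0.28 yaw now -6.12 n 3.0293561988956097
```

View pics/w1.png

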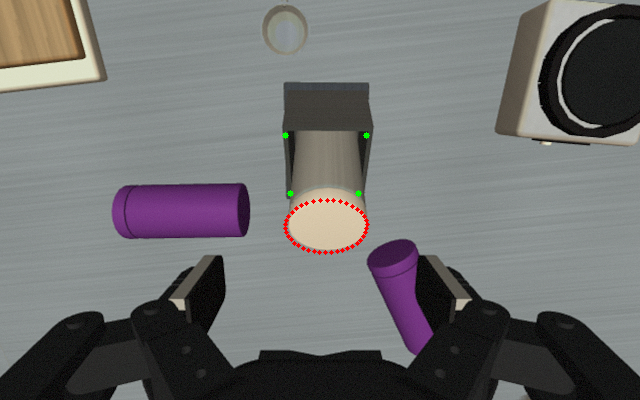

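The wrist view shows the lid at about (327,222) and the model ellipse at (327,226), so the holder is about 2 mm farther in +x. It is centred laterally between the fingers. Now descend and grip.

apply_moves --deltas '[85,2,5,25,0.3,85,2,5,50,0.3,85,2,5,75,0.3,85,2,5,100,0.3,85,2,5,115,0.3,85,2,5,126,0.3,85,2,5,126,0.3,75,2,5,126,0.3,65,2,5,126,0.3,50,2,5,126,0.3,50,2,5,126,0.3,50,2,5,126,0.3]' --squeeze 30

```text
clock: 5.45
position: [0.4667, 0.2743, 0.1261]
ee_rot: [-0.001, 0.998, -0.058, 0.002]
contact_force: [-0.4, 1.3, 7.4]
width: 0.0595
gripper_force: 31.8
```

```bash
python3 - <<'E'
from h import *
st=get_state();print(st)
P=np.array([.517,.274,.036]);r=R.from_euler('z',-6.4,degrees=True)
g=st['position']+[0,0,.002]; d=r.inv().apply(g-P); print('in holder',d)
L=d@np.array([-.5,0,.866]);print('L',L,'off axis',d@np.array([.866,0,.5]))
E
```

```text
{'clock': 5.45, 'qpos': array([4.02597811e-01, 3.21984767e-01, 1.76551100e+00, 3.97614005e-04,
       1.05025447e+00, 2.08984945e+00]), 'qd': array([ 2.86689687e-03,  7.39831985e-04, -6.82935206e-05,  4.16045046e-04,
       -3.29541023e-04,  8.09269872e-04]), 'effort': array([-8.05189870e-01, -3.71543598e+01, -1.85162115e+01, -4.82475255e-01,
        2.46629782e-02, -6.60427054e-02]), 'position': array([0.46672751, 0.27432128, 0.12609782]), 'ee_rot': array([-0.00100899,  0.99829765, -0.05829303,  0.00164402]), 'contact_force': array([-0.39422548,  1.31574765,  7.40796083]), 'moment': array([ 0.17866781,  0.07806684, -0.09099651]), 'gripper_force': 31.754628717899323, 'width': 0.059473137518911014}
in holder [-0.049995   -0.00528454  0.09209782]
L 0.10475421374569664 off axis 0.0027532367363890323
```

apply_moves --deltas '[50,-4,0,-7,0,50,-10,0,-17,0,50,-16,0,-28,0,50,-21.5,0,-37,0,50,-21.5,0,-37,0,50,-21.5,0,-37,0]' --squeeze 30

```text
clock: 5.95
position: [0.4438, 0.2762, 0.1624]
ee_rot: [-0.0, 0.998, -0.058, 0.001]
contact_force: [1.4, 0.4, -0.8]
width: 0.0593
gripper_force: 33.5
```

```bash
python3 - <<'E'
from h import *
s=get_image('side'); save(s,'s3.png',(170,200,330,330),4)
E
```

```text
(no output)
```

View pics/s3.png

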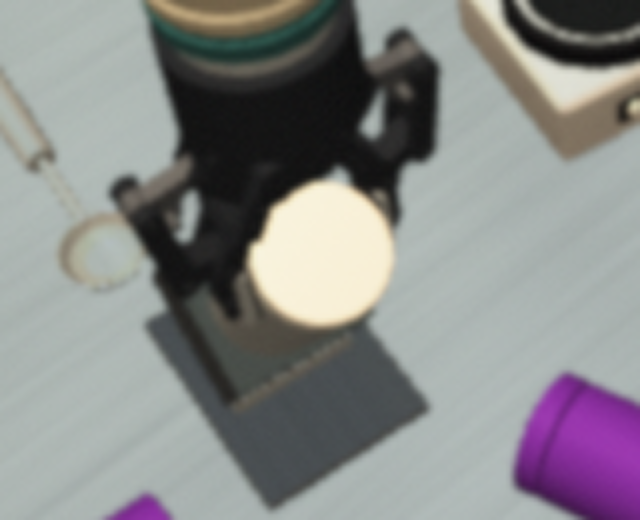

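The side view shows the cup still gripped and slid part of the way out, with the lid at about (251,263). Next I swing it upright against the upper pocket wall.

apply_moves --deltas '[50,2.5,0,-2,0,50,8.5,0,-7.5,0,50,14.5,0,-13,0,50,21,0,-18,0,50,28,0,-22,0,50,35.5,0,-25.5,0,50,43,0,-28.5,0,50,45,0,-29,0,50,45,0,-29,0,50,45,0,-29,0]' --squeeze 30

```text
clock: 6.83
position: [0.4898, 0.2712, 0.1906]
ee_rot: [-0.0, 0.998, -0.058, 0.001]
contact_force: [-0.6, 3.7, -1.0]
width: 0.0592
gripper_force: 32.9
```

```bash
python3 - <<'E'
from h import *
s=get_image('side'); save(s,'s4.png',(170,180,330,330),3.5)
a=cv2.imread('pics/s4.png')
w=get_image('wrist'); save(w,'w4.png',(200,50,480,300),1)
b=cv2.imread('pics/w4.png'); b=cv2.resize(b,None,fx=.85,fy=.85)
c=np.zeros((525,800,3),np.uint8); c[:,:560]=a; c[:b.shape[0],560:560+b.shape[1]]=b[:,:240]; cv2.imwrite('pics/x4.png',c)
E
```

```text
(no output)
```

View pics/x4.png

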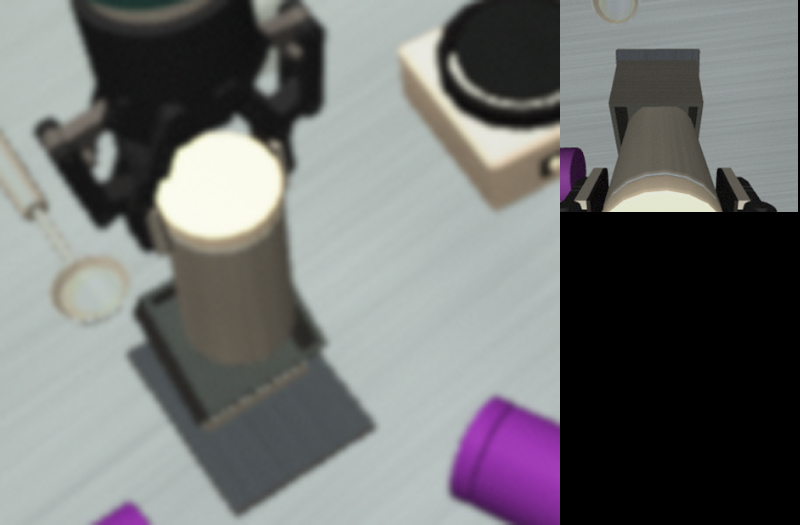

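The cup is now nearly upright, with the lid centre at crop (220,187) and the underside's lower edge at (240,362). I'll check those pixels against an upright model and plan the lift.

```bash
python3 - <<'E'
from h import *
s=get_image('side'); st=get_state(); g=st['position']+[0,0,.002]; r=R.from_euler('z',-6.4,degrees=True)
for th in(0,5,10,15):
    a=r.apply([-np.sin(np.radians(th)),0,np.cos(np.radians(th))])
    ring=[proj(s,g-.104*a+r.apply([.03*np.cos(k)*np.cos(np.radians(th)),.03*np.sin(k),.03*np.cos(k)*np.sin(np.radians(th))])) for k in np.linspace(0,6.28,60)]
    ring=np.array(ring); i=ring[:,1].argmax()
    f=lambda u:((np.array(u)-[170,180])*3.5).round()
    print(th,'lid',f(proj(s,g+.026*a)),'bottom lowest',f(ring[i]))
go([.4898,.2712,.30],0); go([.5355,.0265,.30])
E
```

```text
0 lid [204. 155.] bottom lowest [233. 356.]
5 lid [206. 158.] bottom lowest [231. 345.]
10 lid [209. 162.] bottom lowest [223. 335.]
15 lid [211. 165.] bottom lowest [214. 323.]
shift [ 5.000e-01 -1.000e-01 -1.094e+02] turn -6.66 yaw now -6.66 n 2.62418769307438
shift [  74.3  237.7 -109.5] turn 0 yaw now -6.66 n 6.523198177280888
```

apply_moves --deltas '[50,-5,0,-20,0,50,-8,0,-50,0,50,-8,0,-75,0,50,0,30,-75,0,50,12,62,-75,0,50,24,95,-75,0,50,35,128,-75,0,50,46,160,-75,0,50,60,195,-75,0,50,69,220,-75,0,50,75,238,-75,0,50,75,238,-75,0]' --squeeze 30

```text
clock: 7.98
position: [0.5362, 0.0201, 0.2648]
ee_rot: [0.003, 0.998, -0.06, -0.0]
contact_force: [-0.2, 0.7, -3.5]
width: 0.0592
gripper_force: 34.8
```

apply_moves --deltas '[50,0,0,20,0,50,0,0,40,0,50,0,0,55,0,50,0,0,65,0,50,0,0,65,0,50,0,0,65,0]' --squeeze 30

```text
clock: 8.48
position: [0.5355, 0.0257, 0.2001]
ee_rot: [0.001, 0.998, -0.058, -0.001]
contact_force: [0.5, 0.6, -3.9]
width: 0.0588
gripper_force: 34.8
```

```bash
python3 - <<'E'
from h import *
s=get_image('side'); save(s,'s5.png',(250,90,400,240),5)
t=get_image('top'); print(get_state()['position'])
save(t,'t5.png',(280,140,380,240),5)
a=cv2.imread('pics/s5.png');b=cv2.imread('pics/t5.png')
cv2.imwrite('pics/x5.png',np.hstack([cv2.resize(a,(500,500)),cv2.resize(b,(300,300)) if 0 else cv2.copyMakeBorder(cv2.resize(b,(300,300)),0,200,0,0,0)]))
E
```

```text
[0.5365232  0.02572804 0.2013143 ]
```

View pics/x5.png

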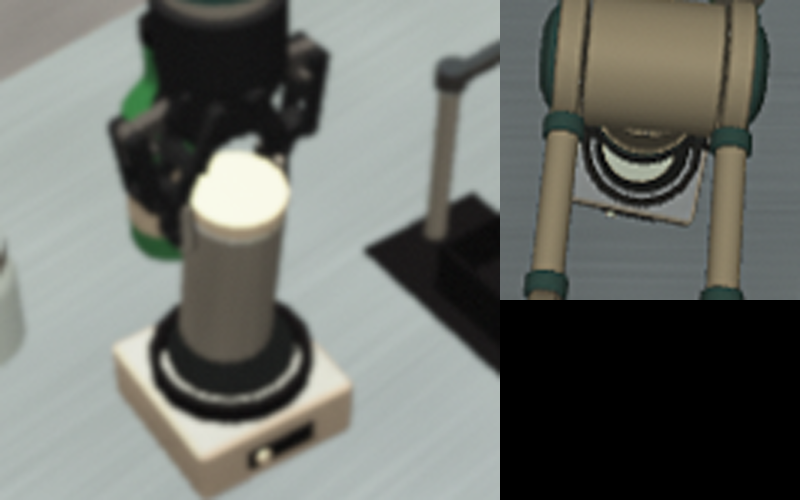

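The cup hangs centred and nearly upright over the pad, with the lid centre at crop (240,190) and the ring centre at (230,360). Now lower it by feel.

apply_moves --deltas '[50,0,0,5,0,50,0,0,10,0,50,0,0,14,0,50,0,0,17,0,50,0,0,20,0,50,0,0,20,0]' --squeeze 30

```text
clock: 9.08
position: [0.5361, 0.0258, 0.1805]
ee_rot: [0.0, 0.998, -0.058, 0.0]
contact_force: [0.7, -0.2, 2.5]
width: 0.0593
gripper_force: 35.5
```

apply_moves --deltas '[50,0,0,2,0,50,0,0,4,0,50,0,0,5,0,50,0,0,5,0]' --squeeze 35

```text
clock: 9.42
position: [0.5363, 0.0258, 0.1759]
ee_rot: [0.0, 0.998, -0.058, 0.001]
contact_force: [-0.4, 0.5, 6.4]
width: 0.0589
gripper_force: 36.7
```

apply_moves --deltas '[50,0,0,2,0,50,0,0,4,0,50,0,0,5,0,50,0,0,5,0]' --squeeze 35

```text
clock: 9.75
position: [0.5368, 0.0257, 0.1717]
ee_rot: [0.0, 0.998, -0.058, 0.001]
contact_force: [-1.2, 0.5, 9.5]
width: 0.0589
gripper_force: 37.3
```

apply_moves --deltas '[50,0,0,1.5,0,50,0,0,3,0,50,0,0,3,0,50,0,0,3,0]' --squeeze 45

```text
clock: 10.08
position: [0.5398, 0.0256, 0.1709]
ee_rot: [0.0, 0.998, -0.058, 0.005]
contact_force: [1.3, 0.8, 14.2]
width: 0.0589
gripper_force: 45.9
```

apply_moves --deltas '[50,0,0,1,0,50,0,0,1,0,50,0,0,1,0,50,0,0,1,0,50,0,0,1,0,50,0,0,1,0,50,0,0,1,0,50,0,0,1,0,50,0,0,1,0,50,0,0,1,0,50,0,0,1,0,50,0,0,1,0]'

```text
clock: 11.08
position: [0.5403, 0.0257, 0.1706]
ee_rot: [-0.0, 0.998, -0.058, 0.006]
contact_force: [1.7, 0.3, 18.1]
width: 0.0589
gripper_force: 46.0
```

apply_moves --deltas '[50,0,0,0,0,50,0,0,0,0,50,0,0,0,0,50,0,0,0,0,50,0,0,0,0,50,0,0,0,0]'

```text
clock: 11.58
position: [0.5403, 0.0257, 0.1706]
ee_rot: [-0.0, 0.998, -0.058, 0.006]
contact_force: [1.2, 0.2, 18.3]
width: 0.0589
gripper_force: 46.0
```

```bash
python3 - <<'E'
from h import *
s=get_image('side'); save(s,'s6.png',(250,90,400,240),4)
st=get_state(); print(st['position'],st['contact_force'])
P=[.5365,.0262]
f=lambda u:((np.array(u)-[250,90])*4).round(1)
for th in (0,5,10):
  r=R.from_euler('zyx',[-6.4,-th,0],degrees=True); g=st['position']+[0,0,.002]; L=.1085
  for h in(-L,.130-L):
    q=np.array([f(proj(s,g+r.apply([.03*np.cos(k),.03*np.sin(k),h]))) for k in np.linspace(0,6.28,90)]); print(th,'ring',h,'x',q[:,0].min(),q[:,0].max(),'y',q[:,1].min(),q[:,1].max())
E
```

```text
[0.54034228 0.0256588  0.17066936] [ 1.7243793  -0.47709637 17.75801743]
0 ring -0.1085 x 214.2 323.0 y 380.6 461.2
0 ring 0.021500000000000005 x 203.1 322.9 y 205.4 286.7
5 ring -0.1085 x 202.7 311.1 y 369.1 453.5
5 ring 0.021500000000000005 x 205.5 325.4 y 204.5 291.5
10 ring -0.1085 x 191.5 299.2 y 356.7 444.8
10 ring 0.021500000000000005 x 208.1 327.7 y 203.9 296.5
```

View pics/s6.png

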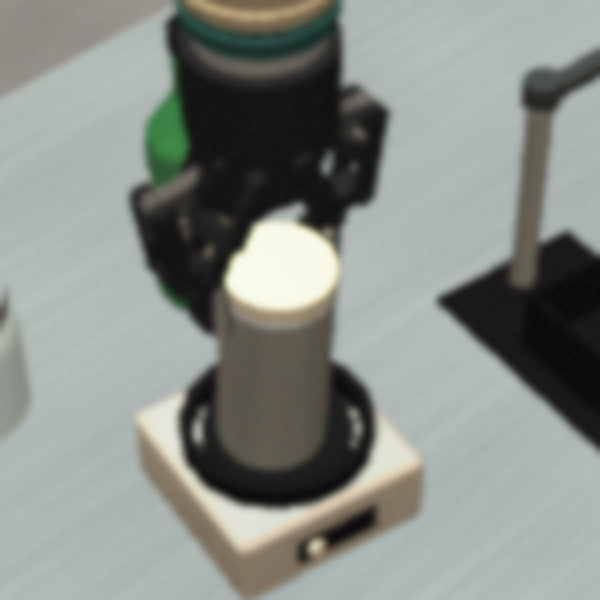

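The lid spans x 225–340 and the underside x 216–326 in the crop. Against the model that means the cup still leans about 6° toward the robot. I'll ease off, let it settle flat on the pad, re-grip and press again properly.

apply_moves --deltas '[50,0,0,0,0,50,0,0,0,0,50,0,0,-4,0,50,0,0,-8,0,50,0,0,-10,0,50,0,0,-10,0]' --squeeze 20

```text
clock: 12.13
position: [0.5388, 0.0258, 0.1781]
ee_rot: [-0.0, 0.998, -0.058, 0.004]
contact_force: [4.0, 0.8, 3.9]
width: 0.0588
gripper_force: 44.5
```

```bash
cat > lid.py <<'E'
from h import *
def lid(z=None,view='side',c=(400,640)):
    s=get_image(view); st=get_state(); g=st['position']
    u=proj(s,g+[0,0,.02]).astype(int); hsv=cv2.cvtColor(s['frame'],cv2.COLOR_RGB2HSV); 
    f=s['frame'].astype(int); m=((f.min(2)>195)).astype(np.uint8)
    n,l,stt,cen=cv2.connectedComponentsWithStats(m)
    best=[i for i in range(1,n) if stt[i,4]>150 and np.hypot(*(cen[i]-u))<25]
    for i in best:
        c,_=cv2.findContours((l==i).astype(np.uint8),0,1); e=cv2.fitEllipse(cv2.convexHull(max(c,key=len)))
        print('comp',stt[i],cen[i],'ell',np.round(e[0],1),np.round(e[1],1),round(e[2]), 'pred tool',u, 'lid at',atz(s,e[0],z).round(4) if z else '')
    return s
if __name__=='__main__':
    import sys; s=lid(float(sys.argv[1])); st=get_state(); print(st['position'],st['contact_force'],st['width'])
E
python3 lid.py .202
```

```text
comp [307 143  28  22 444] [320.77252252 154.13063063] ell [320.4 153.9] [21.6 26.9] 86 pred tool [316 150] lid at [0.522  0.0299 0.202 ]
[0.53849827 0.02583038 0.17759742] [4.5149006  0.41568667 4.3297608 ] 0.05891000706116865
```

apply_moves --deltas '[50,0,0,-2,0,50,0,0,-2,0,62,0,0,-2,0,70,0,0,-2,0,80,0,0,-2,0,80,0,0,-2,0,80,0,0,-2,0,80,0,0,-2,0]'

```text
clock: 12.85
position: [0.5352, 0.0258, 0.1778]
ee_rot: [0.0, 0.998, -0.058, -0.001]
contact_force: [0.5, 0.4, -0.2]
width: 0.0805
gripper_force: 0.0
```

```bash
python3 lid.py .204; python3 - <<'E'
from h import *
s=get_image('side')
# silhouettes: model upright cup on pad at candidate xy -> compare lid position; also mixer ring ref
for q in ('cup','pad_top','mixer'):
    for r in place_of(q,s)[:2]: print(q,r, atz(s,r['point'],0 if q=='mixer' else .074))
E
```

```text
comp [305 142  25  19 315] [318.23492063 151.47619048] ell [317.8 151.5] [15.8 26.3] 64 pred tool [317 151] lid at [0.529  0.0304 0.204 ]
[0.53541202 0.0258189  0.1779596 ] [ 0.24584304 -0.21769633  0.17958007] 0.08008028017850909
cup {'point': [319.2, 192.2], 'score': 0.96} [0.53666606 0.02266157 0.074     ]
cup {'point': [364.9, 337.0], 'score': 0.83} [0.23647246 0.19585198 0.074     ]
pad_top {'point': [318.7, 191.1], 'score': 0.77} [0.5398254  0.02121431 0.074     ]
mixer {'point': [318.4, 212.6], 'score': 0.62} [0.54191352 0.02215138 0.        ]
```

```bash
python3 - <<'E'
from h import *
s=get_image('side')
f=s['frame'].astype(int); m=(f.min(2)>195).astype(np.uint8)
n,l,st,cen=cv2.connectedComponentsWithStats(m); i=[k for k in range(1,n) if np.hypot(*(cen[k]-[318,151]))<8 and st[k,4]>100][0]; print(st[i])
for dx in(0,.004,.008,.012):
    q=np.array([proj(s,[.533+dx+.03*np.cos(k),.026+.03*np.sin(k),.204]) for k in np.linspace(0,6.28,90)]); print(dx,q.min(0),q.max(0))
save(s,'s7.png',(270,110,370,230),5)
E
```

```text
[305 141  26  20 343]
0 [302.85752403 139.48630226] [333.19410727 159.96954881]
0.004 [301.51536538 138.54927303] [331.78780589 158.94731552]
0.008 [300.17886017 137.61610677] [330.38742861 157.92948066]
0.012 [298.84797275 136.68677965] [328.99293809 156.91601589]
```

View pics/s7.png

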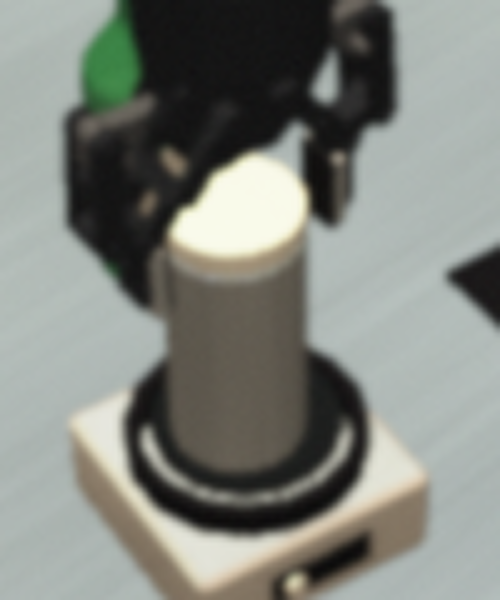

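The cup now stands upright on the pad, its edges parallel to the vertical at x≈168 and 307 in the crop and the lid centred between the fingers. Re-grip and press again.

apply_moves --deltas '[70,-2,0,0,0,60,-2,0,0,0,50,-2,0,0,0,50,-2,0,0,0,50,-2,0,0,0,50,-2,0,0,0,50,-2,0,2,0,50,-2,0,4,0,50,-2,0,6,0,50,-2,0,8,0,50,-2,0,10,0,50,-2,0,10,0]' --squeeze 50

```text
clock: 14.15
position: [0.5339, 0.0263, 0.1687]
ee_rot: [-0.0, 0.998, -0.058, 0.0]
contact_force: [-2.1, 2.8, 8.3]
width: 0.0592
gripper_force: 53.9
```

apply_moves --deltas '[50,0,0,1,0,50,0,0,2,0,50,0,0,2,0,50,0,0,2,0]'

```text
clock: 14.48
position: [0.5341, 0.0264, 0.1684]
ee_rot: [-0.0, 0.998, -0.058, 0.001]
contact_force: [-3.9, 2.4, 14.4]
width: 0.0592
gripper_force: 54.5
```

apply_moves --deltas '[50,0,0,2,0,50,0,0,2,0,50,0,0,2,0,50,0,0,2,0,50,0,0,2,0,50,0,0,2,0,50,0,0,2,0,50,0,0,2,0,50,0,0,2,0,50,0,0,2,0,50,0,0,2,0,50,0,0,2,0]'

```text
clock: 15.48
position: [0.5345, 0.0264, 0.1683]
ee_rot: [-0.0, 0.998, -0.058, 0.002]
contact_force: [-6.2, 3.0, 25.4]
width: 0.0588
gripper_force: 55.1
```

apply_moves --deltas '[50,0,0,0,0,50,0,0,0,0,50,0,0,0,0,50,0,0,0,0,50,0,0,0,0,50,0,0,0,0,50,0,0,0,0]'

```text
clock: 16.07
position: [0.5345, 0.0264, 0.1683]
ee_rot: [-0.0, 0.998, -0.058, 0.002]
contact_force: [-6.5, 3.3, 24.9]
width: 0.0593
gripper_force: 55.1
```

```bash
python3 - <<'E'
from h import *
go([.4773,-.1975,.26],-8.18)
E
```

```text
shift [-30.6 229.  -91.9] turn 1.54 yaw now -6.64 n 5.961943128286847
```

apply_moves --deltas '[50,0,0,-8,0,50,0,0,-30,0,50,0,0,-65,0,50,0,0,-100,0,50,0,0,-130,0,50,-5,35,-137,0.5,50,-10,72,-137,1,50,-15,110,-137,1.5,50,-20,148,-137,1.5,50,-26,185,-137,1.5,50,-31,220,-137,1.5,50,-31,229,-137,1.5]'

```text
clock: 17.07
position: [0.4744, -0.2034, 0.2997]
ee_rot: [0.002, 0.997, -0.073, -0.002]
contact_force: [0.4, -0.2, -3.1]
width: 0.0592
gripper_force: 55.7
```

apply_moves --deltas '[50,0,0,0,0,50,0,0,0,0,50,0,0,0,0]'

```text
clock: 17.32
position: [0.4764, -0.197, 0.3004]
ee_rot: [-0.001, 0.997, -0.071, -0.001]
contact_force: [-1.3, -0.0, -3.9]
width: 0.0588
gripper_force: 55.6
```

```bash
python3 - <<'E'
from h import *
np.set_printoptions(precision=4,suppress=True)
go([.4773,-.1975,.26],-8.18); st=get_state(); print(st['contact_force'],st['width'])
for n in('wrist','side'):
  w=get_image(n)
  for q,z in(('well',.006),('latch_hinge',.152),('latch_knob',.183),('carrier',0)):
    for r in place_of(q,w)[:1]: print(n,q,r,atz(w,r['point'],z))
E
```

```text
shift [ 1.   0.4 40.4] turn 0.04 yaw now -8.14 n 0.9698747413270434
[-1.2799 -0.006  -3.8719] 0.058828959768422305
wrist well {'point': [322.2, 168.6], 'score': 0.85} [ 0.473  -0.1996  0.006 ]
wrist latch_hinge {'point': [322.1, 87.8], 'score': 0.82} [ 0.5623 -0.2112  0.152 ]
wrist latch_knob {'point': [510.5, 72.9], 'score': 0.81} [ 0.551  -0.3434  0.183 ]
wrist carrier {'point': [320.3, 166.2], 'score': 0.61} [ 0.4755 -0.1975  0.    ]
side well {'point': [401.6, 179.6], 'score': 0.86} [ 0.4746 -0.192   0.006 ]
side latch_hinge {'point': [389.5, 114.0], 'score': 0.71} [ 0.5498 -0.2132  0.152 ]
side latch_knob {'point': [424.9, 81.6], 'score': 0.48} [ 0.5486 -0.3339  0.183 ]
side carrier {'point': [401.5, 180.8], 'score': 0.56} [ 0.4754 -0.1936  0.    ]
```

apply_moves --deltas '[50,0,0,35,0,50,0,0,70,0,50,0,0,100,0,50,0,0,120,0,50,0,0,132,0,50,0,0,142,0,50,0,0,150,0,50,0,0,158,0,50,0,0,158,0]'

```text
clock: 18.57
position: [0.476, -0.1976, 0.1423]
ee_rot: [-0.0, 0.997, -0.071, -0.001]
contact_force: [-1.1, 0.3, -3.2]
width: 0.059
gripper_force: 55.7
```

apply_moves --deltas '[50,0,0,6,0,50,0,0,12,0,50,0,0,18,0,50,0,0,23,0,50,0,0,27,0,50,0,0,29,0,50,0,0,29,0]'

```text
clock: 19.15
position: [0.4762, -0.1976, 0.1137]
ee_rot: [-0.0, 0.997, -0.071, -0.0]
contact_force: [-1.0, -1.1, -3.4]
width: 0.0588
gripper_force: 55.7
```

apply_moves --deltas '[50,0,0,1,0,50,0,0,2,0,50,0,0,3,0,50,0,0,4,0,50,0,0,4,0]'

```text
clock: 19.57
position: [0.4767, -0.1979, 0.1106]
ee_rot: [0.0, 0.997, -0.071, 0.0]
contact_force: [-0.3, -0.1, -2.0]
width: 0.0588
gripper_force: 55.9
```

apply_moves --deltas '[50,0,0,1,0,50,0,0,1.5,0,50,0,0,1.5,0,50,0,0,1.5,0]'

```text
clock: 19.9
position: [0.4769, -0.1979, 0.1105]
ee_rot: [0.0, 0.997, -0.071, 0.001]
contact_force: [-2.6, 1.5, 8.5]
width: 0.0595
gripper_force: 56.9
```

apply_moves --deltas '[50,0,0,-1.5,0,62,0,0,-1.5,0,70,0,0,-1.5,0,80,0,0,-1.5,0,82,0,0,-1.5,0,82,0,0,-1.5,0,82,0,0,-15,0,82,0,0,-45,0,82,0,0,-85,0,82,0,0,-125,0,82,0,0,-165,0,82,0,0,-165,0]'

```text
clock: 20.9
position: [0.4802, -0.1999, 0.2821]
ee_rot: [0.004, 0.997, -0.071, 0.007]
contact_force: [1.0, -1.2, 0.3]
width: 0.0821
gripper_force: 0.0
```

```bash
python3 - <<'E'
from h import *
np.set_printoptions(precision=4,suppress=True)
st=get_state(); print(st['position'],st['contact_force'])
s=get_image('side');w=get_image('wrist');t=get_image('top')
for n,p in(('side',s),('wrist',w),('top',t)):
  f=p['frame'].astype(int); m=(f.min(2)>(195 if n!='top' else 170)).astype(np.uint8); u=proj(p,[.4765,-.1975,.136])
  k,l,ss,cen=cv2.connectedComponentsWithStats(m)
  for i in range(1,k):
    if ss[i,4]>80 and np.hypot(*(cen[i]-u))<40: 
      c,_=cv2.findContours((l==i).astype(np.uint8),0,1); e=cv2.fitEllipse(cv2.convexHull(max(c,key=len))); print(n,'pred',u,ss[i],e,'->',atz(p,e[0],.136))
  for q,z in(('cup',.006),('latch_hinge',.152),('latch_knob',.183)):
    for r in place_of(q,p)[:3]:
      X=atz(p,r['point'],z)
      print(n,q,round(r['score'],2),np.round(r['point'],1),X)
E
```

```text
[ 0.4802 -0.1999  0.2821] [ 0.9765 -1.2243  0.2523]
side pred [408.9417 137.44  ] [395 130  26  17 356] ((407.3723449707031, 137.96054077148438), (16.903989791870117, 26.023635864257812), 96.24710845947266) -> [ 0.4778 -0.1936  0.136 ]
side cup 0.66 [365.8 337.8] [0.2542 0.1694 0.006 ]
side cup 0.65 [403.4 178. ] [ 0.4751 -0.1993  0.006 ]
side cup 0.55 [214.2 336.6] [0.4512 0.3726 0.006 ]
side latch_hinge 0.89 [386.8 115.3] [ 0.551  -0.2052  0.152 ]
side latch_knob 0.61 [425.7  80.5] [ 0.5501 -0.3388  0.183 ]
wrist pred [317.572  199.3504] [ 284  163   67   65 3393] ((317.1079406738281, 194.80294799804688), (64.68904113769531, 66.45894622802734), 89.71357727050781) -> [ 0.4805 -0.1977  0.136 ]
wrist cup 0.73 [317.5 174. ] [ 0.476  -0.1971  0.006 ]
wrist latch_hinge 0.9 [319.6  90.5] [ 0.563  -0.2118  0.152 ]
wrist latch_knob 0.66 [524.7  74.5] [ 0.5514 -0.344   0.183 ]
top cup 0.78 [271.8 295.7] [0.2434 0.1731 0.006 ]
top cup 0.63 [197.4 226.3] [0.4346 0.387  0.006 ]
top cup 0.54 [404.8 209. ] [ 0.4908 -0.1993  0.006 ]
top latch_hinge 0.58 [418.7 177. ] [ 0.5635 -0.2092  0.152 ]
top latch_hinge 0.38 [232.9 137.2] [0.6607 0.2686 0.152 ]
top latch_knob 0.34 [358.3 133.5] [ 0.6677 -0.0514  0.183 ]
```

```bash
python3 - <<'E'
from h import *
go([.551,-.341,.27],-8.18)
E
```

```text
shift [ 94.3 131.2   3. ] turn 0.01 yaw now -8.17 n 3.875749937675646
```

apply_moves --deltas '[60,20,30,0,0,60,42,60,0,0,60,65,92,0,0,60,85,120,0,0,60,94,131,0,0,60,94,131,0,0,60,94,131,0,0]'

```text
clock: 22.08
position: [0.5507, -0.3411, 0.2727]
ee_rot: [-0.001, 0.997, -0.072, -0.001]
contact_force: [-1.1, -0.2, -0.5]
width: 0.0598
gripper_force: 0.0
```

```bash
python3 - <<'E'
from h import *
w=get_image('wrist'); t=get_image('top'); s=get_image('side'); np.set_printoptions(precision=4,suppress=True)
print(get_state()['position'])
o=[]
for p in(w,t,s):
  for q,z in(('latch_knob',.183),('latch_hinge',.152)):
    for r in place_of(q,p)[:1]: print(q,round(r['score'],2),r['point'],atz(p,r['point'],z))
E
```

```text
[ 0.5503 -0.3395  0.274 ]
latch_knob 0.71 [320.7, 213.8] [ 0.5502 -0.3415  0.183 ]
latch_hinge 0.59 [158.5, 211.5] [ 0.5611 -0.2119  0.152 ]
latch_knob 0.65 [471.9, 182.2] [ 0.5481 -0.3356  0.183 ]
latch_hinge 0.7 [420.1, 177.0] [ 0.5636 -0.2128  0.152 ]
latch_knob 0.89 [422.5, 81.4] [ 0.5531 -0.3305  0.183 ]
latch_hinge 0.58 [235.3, 274.9] [0.4424 0.3036 0.152 ]
```

apply_moves --deltas '[60,0,0,30,0,60,0,0,55,0,60,0,0,75,0,60,0,0,86,0,60,0,0,86,0,45,0,0,86,0,30,0,0,86,0,20,0,0,86,0,10,0,0,86,0,10,0,0,86,0,10,0,0,86,0,10,0,0,86,0]' --squeeze 25

```text
clock: 23.53
position: [0.5517, -0.3412, 0.1896]
ee_rot: [0.001, 0.997, -0.071, 0.001]
contact_force: [0.1, 0.8, 6.2]
width: 0.0173
gripper_force: 25.4
```

apply_moves --deltas '[10,-8,0,-2,0,10,-19.5,0,-2,0,10,-39.5,-3.5,-2,0,10,-59,-10,-2,0,10,-77,-19.5,-2,0,10,-93.5,-31.5,-2,0,10,-108,-46,-2,0,10,-119.5,-62.5,-2,0,10,-129,-81,-2,0,10,-129,-81,-2,0,10,-129,-81,-2,0]' --squeeze 25

```text
clock: 24.45
position: [0.4261, -0.2413, 0.1894]
ee_rot: [0.001, 0.998, -0.07, -0.008]
contact_force: [-14.8, -4.1, 6.5]
width: 0.0175
gripper_force: 26.6
```

```bash
python3 - <<'E'
from h import *
np.set_printoptions(precision=4,suppress=True)
st=get_state();w=get_image('wrist');s=get_image('side')
h=np.array([.562,-.2115]);d=st['position'][:2]-h; print(st['position'],st['contact_force'],st['width'],'r',np.linalg.norm(d),'phi',np.degrees(np.arctan2(d[1],d[0]))+188.2)
for p in(w,s):
  for r in place_of('latch_knob',p)[:1]: print(r,atz(p,r['point'],.183))
E
```

```text
[ 0.4261 -0.2413  0.1894] [-14.7634  -4.0513   6.504 ] 0.017470867041286482 r 0.1390981313688973 phi 20.573048036173134
{'point': [318.5, 253.2], 'score': 0.72} [ 0.4336 -0.2417  0.183 ]
{'point': [437.0, 122.3], 'score': 0.65} [ 0.4353 -0.2329  0.183 ]
```

apply_moves --deltas '[25,0,0,0,0,40,0,0,0,0,50,0,0,0,0,50,0,0,0,0,50,0,0,0,0]'

```text
clock: 25.07
position: [0.4347, -0.2422, 0.1898]
ee_rot: [-0.0, 0.997, -0.071, 0.0]
contact_force: [-0.3, 0.2, 0.3]
width: 0.0499
gripper_force: 0.0
```

```bash
python3 - <<'E'
from h import *
np.set_printoptions(precision=4,suppress=True)
st=get_state();w=get_image('wrist');s=get_image('side')
print(st['position'],st['contact_force'],st['moment'],st['width'])
for p in(w,s):
  for q,z in(('latch_knob',.183),('latch_hinge',.152),('cup',.006)):
   for r in place_of(q,p)[:2]: print(q,r,atz(p,r['point'],z))
f=w['frame'].astype(int); m=(f.min(2)>195).astype(np.uint8);k,l,ss,cen=cv2.connectedComponentsWithStats(m)
print([(ss[i],cen[i],atz(w,cen[i],.136)) for i in range(1,k) if ss[i,4]>300])
E
```

```text
[ 0.4347 -0.2422  0.1898] [-0.2782  0.1931  0.335 ] [-0.0083  0.0006  0.0253] 0.049946664218470375
latch_knob {'point': [322.6, 270.2], 'score': 0.62} [ 0.4335 -0.2432  0.183 ]
cup {'point': [267.3, 148.0], 'score': 0.78} [ 0.4772 -0.198   0.006 ]
latch_knob {'point': [438.0, 120.7], 'score': 0.78} [ 0.4372 -0.2388  0.183 ]
latch_hinge {'point': [388.4, 114.8], 'score': 0.73} [ 0.5497 -0.2092  0.152 ]
latch_hinge {'point': [300.7, 161.0], 'score': 0.73} [0.5749 0.038  0.152 ]
cup {'point': [403.6, 176.5], 'score': 0.86} [ 0.4781 -0.2036  0.006 ]
cup {'point': [213.0, 337.8], 'score': 0.79} [0.4507 0.3756 0.006 ]
[(array([ 178,  115,  101,  102, 7652], dtype=int32), array([226.6854, 166.7412]), array([ 0.4805, -0.196 ,  0.136 ]))]
```

apply_moves --deltas '[35,0,0,0,0,25,0,0,0,0,25,0,0,0,0,25,-2,-6,0,0,25,-4.5,-13,0,0,25,-6.5,-20,0,0,25,-7.5,-26,0,0,25,-8.5,-33,0,0,25,-9,-40,0,0,25,-9.5,-46,0,0,25,-9.5,-46,0,0]'

```text
clock: 26.38
position: [0.432, -0.1938, 0.1898]
ee_rot: [-0.001, 0.997, -0.071, 0.0]
contact_force: [0.3, -0.7, -0.1]
width: 0.0249
gripper_force: 0.0
```

apply_moves --deltas '[25,0,-2,0,0,25,0,-4,0,0,25,0,-6,0,0,25,0,-6,0,0,25,0,-6,0,0]'

```text
clock: 26.8
position: [0.4329, -0.1894, 0.1898]
ee_rot: [-0.0, 0.997, -0.071, 0.0]
contact_force: [-0.1, 0.2, -1.0]
width: 0.025
gripper_force: 0.0
```

apply_moves --deltas '[25,0,-2,0,0,25,0,-4,0,0,25,0,-6,0,0,25,0,-6,0,0,25,0,-6,0,0]'

```text
clock: 27.22
position: [0.433, -0.189, 0.1898]
ee_rot: [0.006, 0.998, -0.07, -0.0]
contact_force: [-4.0, -14.3, -3.5]
width: 0.0249
gripper_force: 7.8
```

```bash
python3 - <<'E'
from h import *
np.set_printoptions(precision=4,suppress=True)
st=get_state();print(st['position'],st['contact_force'])
for n in('wrist','side'):
 p=get_image(n)
 for r in place_of('latch_knob',p)[:2]: print(r,atz(p,r['point'],.183), 'closed pred',proj(p,[.4333,-.1929,.183]))
E
```

```text
[ 0.433  -0.189   0.1898] [ -4.04   -14.2575  -3.549 ]
{'point': [326.9, 271.1], 'score': 0.7} [ 0.431 -0.192  0.183] closed pred [328.2281 266.2685]
{'point': [425.5, 132.2], 'score': 0.76} [ 0.432  -0.1893  0.183 ] closed pred [426.0784 131.1283]
```

apply_moves --deltas '[25,0,-2,0,0,25,0,-3,0,0,25,0,-3,0,0,25,0,-3,0,0]'

```text
clock: 27.75
position: [0.433, -0.1888, 0.1898]
ee_rot: [0.009, 0.998, -0.07, -0.001]
contact_force: [-5.8, -23.6, -6.2]
width: 0.0249
gripper_force: 11.6
```

apply_moves --deltas '[25,0,5,0,0,25,0,12,0,0,40,0,12,0,0,50,0,12,0,0,50,0,12,0,0,50,0,12,-20,0,50,0,12,-60,0,50,0,12,-100,0,50,0,12,-140,0,50,0,12,-140,0]'

```text
clock: 28.58
position: [0.4356, -0.1936, 0.3379]
ee_rot: [0.003, 0.997, -0.071, 0.007]
contact_force: [1.0, -0.7, -0.9]
width: 0.0497
gripper_force: 0.0
```

apply_moves --deltas '[50,-60,0,0,0,50,-100,0,0,0,50,-100,0,0,0,50,-100,0,0,0]'

```text
clock: 28.92
position: [0.33, -0.1763, 0.3299]
ee_rot: [-0.0, 0.997, -0.072, -0.001]
contact_force: [0.7, -0.5, -0.8]
width: 0.0499
gripper_force: 0.0
```

```bash
python3 - <<'E'
from h import *
np.set_printoptions(precision=4,suppress=True)
print(get_state()['contact_force'])
for n in('wrist','side','top'):
 p=get_image(n)
 for q,z,c in(('latch_knob',.183,[.4333,-.1929,.183]),('cup',.006,[.477,-.1975,.006])):
  for r in find_in(q,p)[:0]+place_of(q,p)[:3]: print(n,q,round(r['score'],2),np.round(r['point'],1),atz(p,r['point'],z),'pred',proj(p,c))
E
```

```text
[ 0.668  -0.4528 -0.8021]
wrist latch_knob 0.57 [324.6  65.7] [ 0.4316 -0.195   0.183 ] pred [321.6422  63.8647]
wrist cup 0.93 [319.4  45.8] [ 0.4781 -0.1977  0.006 ] pred [319.4056  46.7842]
wrist cup 0.81 [ 87.3 259.6] [0.2351 0.195  0.006 ] pred [319.4056  46.7842]
side latch_knob 0.58 [425.7 132.3] [ 0.4315 -0.1893  0.183 ] pred [426.0784 131.1283]
side cup 0.82 [211.5 337.2] [0.4537 0.3769 0.006 ] pred [402.3122 177.9642]
side cup 0.69 [402.5 174. ] [ 0.4855 -0.2083  0.006 ] pred [402.3122 177.9642]
side cup 0.69 [318.1 215.4] [0.5325 0.0317 0.006 ] pred [402.3122 177.9642]
top latch_knob 0.6 [411.2 228.8] [ 0.4301 -0.1837  0.183 ] pred [414.909  227.5461]
top cup 0.91 [403.5 210.2] [ 0.4873 -0.1956  0.006 ] pred [404.1764 213.8436]
top cup 0.74 [273.5 295.7] [0.2435 0.1684 0.006 ] pred [404.1764 213.8436]
top cup 0.62 [198.8 225.6] [0.4366 0.3831 0.006 ] pred [404.1764 213.8436]
```

The cup stands in the carrier's pocket, the bar stayed home in its catch, and the robot is clear of everything. Handing in.

```bash
python3 -c "
from rig import sign_off; print(sign_off())"
```

```text
the job is handed in; nothing more can be done
None
```

The job is handed in, no verdict shown: the cup was pressed upright on the pad to a hard stop (about 25 N) for over a second, then stood in the carrier's pocket and released, with the keeper bar pushed home against its stop.

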